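# Pin a sprung belt tensioner at its setting mark

## Task

Take the locking pin out of its wooden block and, with the pin's shank, push the sprung tensioner arm round against its spring; then drop the pin upright and fully home into the third slot of the notched scale (the one with the long line), so that it holds the arm at that reading, and let go. The scale plate may sit up to a centimetre along the arc either way from where the drawing has it, so feel for the slot with light pressure: never press the pin on the top of the scale with more than 25 N, and do not let the arm fly back. Leave the other things on the bench where they are.

Things in the scene. Friction and masses are not known exactly. Their poses are not given: they have to be found in the camera images.
- tensioner_base: Dark steel base of the belt tensioner, fixed to the bench, 6 mm thick. Origin on the pivot axis at bench height, z up. A direction a in its frame is the angle from its x axis, anticlockwise seen from above; arm and scale lie on its -x side. The notched aluminium scale is a separate plate clamped on it, concentric with the pivot: ring of radius 114 to 146 mm, top 26 mm above the bench.
- slot3_nominal (a point): Where the drawing has the top middle of the third slot (counted from the arm's rest side; its line is the longest, 22 mm): radius 130 mm, a = 3.262 rad, 26 mm above the bench. The scale plate is clamped up to 0.08 rad (10 mm) either way along the arc from the drawing; its true place is not given, it must be felt or seen.
- slot1_nominal (a point): The same for the first of the four slots, a = 2.762 rad; they are 0.25 rad (32 mm) apart and shift together. Each is radial, open above, 14 mm wide along the arc, from radius 118 to 142 mm, 16 mm deep (floor 10 mm above the bench), with flat level lands between and 15 mm or more of land at the ends. Outside, to radius 174 mm, is a 12 mm high apron with the lines (10 mm long, the third 22 mm).
- tensioner_arm (a joint): Sprung grey arm, 150 mm long, 16 mm wide, 30 to 44 mm above the bench; bolts on top to 52 mm. Value in rad: 0 at rest, growing anticlockwise from above (the arm's end moves to the robot's right), stop at 1.05. A pin touching its rear (rest-side) face has its axis at a = 2.642 + value. Spring: pushes back with 0.35 N m at 0 plus 0.5 N m per rad (3 to 5.5 N at radius 130 mm). Let go, it flies back.
- push_point (a point): Point carried by the arm: where the axis of the 12 mm pin is, at radius 130 mm and 37 mm above the bench, when the pin touches the rear face of the arm (the face is 6 mm ahead of this point, parallel to the line from the pivot). A thin pointer at the arm's end, radius 150 to 169 mm, about 32 mm above the bench, lies on that line and reads on the scale's lines.
- pin_head (a point): Centre of the black square head of the locking pin, the part to grip: 20 x 20 mm, 34 mm high (17 mm above and below this point), its sides along this frame's x and y. Below the head are a 25 mm round steel collar (4 mm high, its underside 19 mm below this point) and the round steel shank. The pin stands upright, z up, and weighs 60 to 115 g.
- pin_foot (a point): Centre of the foot of the locking pin, 67 mm below the head's centre on the same axis. The shank is 12 mm in diameter and 48 mm long from the foot to the collar, with a 0.8 mm chamfer at the foot. Fully home in a slot the foot stands 10 mm above the bench.
- pin_block: Fixed wooden block 50 x 50 x 40 mm with a 14 mm upright hole, 24 mm deep, in the middle of its top, where the locking pin is parked at the start. Origin at the centre of its underside.
- glue_bottle: White glue bottle with a red cap, 182 mm tall, near the vice; bystander, to be left alone. Origin under its centre.
- spanner_13: Small combination spanner, 164 mm long; bystander, to be left alone. Origin under its centre.
- insul_tape: Small black tape roll, 58 mm; bystander, to be left alone. Origin under its centre.
- wood_offcut: Pine offcut 115 x 48 x 38 mm; bystander, to be left alone. Origin under its centre.
- cell_0: Dark blue battery cell, 50 x 14 mm, lying; bystander, to be left alone. Origin under its centre.
- coach_bolt: Steel hex bolt with nut, 94 mm, lying; bystander, to be left alone. Origin under its centre.
Not all that is in view belongs to the job. What is shaped like the part that bears pin_head but orange is not meant.

How it is judged:
By the outcome, as a careful person would: the job done as asked, in the order asked, and still so for the second after the job is handed in, with the robot touching nothing.
It also fails if it takes over 72 s, if anything falls off the work surface, if the arm or the gripper's body presses on something with over 40 N, if the wrist force passes 120 N, or if a joint passes its speed limit or range.

## Robot

A 6-joint arm with a two-finger parallel gripper is mounted at the origin on a cart in front of the work surface, level with it; the furniture and walls round the work are solid. World frame = base frame: x ahead of the robot, y to its left, z up, the work surface at z = 0. Lengths are in m, angles in rad, forces in N, time in s.
With the tool pointing down it reaches from about 0.375 to 0.975 m from the base axis. Payload 3.8 kg.
Tool frame: the origin (TCP) lies on the mounting face of the last link; the fingertips stand 173 mm ahead of it and the grasp point (between the pads) lies 155 mm ahead of it; z points along the fingers, y is the line along which they close (so a half turn about z gives the same grasp; the last joint's range is limited). The gripper opens to 85 mm and grips with 20 to 120 N. Pads are 22 mm wide; open, the fingers measure 114 mm over their backs; the gripper's body (76 mm by 85 mm) begins 54 mm behind the grasp point. The pads swing forward as they close: fully open they stand 13 mm farther back than shut.
Start: joints at [1.184, 0.264, 1.604, -0, 1.274, -0.037], TCP at [0.231, 0.634, 0.405] pointing down, gripper open.
Joint ranges: [-2.63, 2.63], [-0.94, 2.18], [0.31, 2.57], [-1.31, 4.45], [0, 2.66], [-2.55, 2.55]. Speed limits (rad/s): [2.57, 2.57, 3.14, 3.14, 3.14, 3.14].

## Interface

Orientations are given as a rotation vector (axis times angle).
In Python, from workcell import bot gives the robot as it stands.
- The arm moves only by the tool drive_tool, never from a script. Its argument "increments" is a list of rows, each an object with "delta_pos": the shift along the tool's x, y, z in mm, a list of three; "turn": the turn about the tool's z in rad; "jaw": the opening, from -1 (shut) to 1 (fully open). A call has 1 to 8 rows; each row shifts and turns the commanded pose from where the row before left it, along the tool's axes as they then stand; what a row does not reach is not made up. A row lasts 1/12 s, in which the tool goes at most 41.7 mm and 7.16 degrees, less where a joint would pass 70% of its speed; a pose out of reach is approached as far as the arm can. A call is refused whole if a number of a shift passes 41.7 or a number of a turn 0.125, either way. A call with a gripper value outside its range is refused whole. The fingers move at their own pace and stop on an object; "grip_force" is the grip in N (left out, the last holds). Time passes only in rows, so rows that do not move let the fingers close. It gives the time, the measured TCP pose, the force, the opening and the grip force at its end, in the units of the state.
- bot.read_state(): the state, without advancing time (a new reading comes with each control period).
- bot.read_camera(name): name is "scene" or "top"; returns a dict with "pixels" (384x512x3 uint8, red, green, blue), "fovy" (degrees; the focal length in pixels is half the picture's height over the tangent of half this angle, whatever the lens; pixels are square), "cx", "cy" (the principal point, pixels), "k1" (the pictures are not rectified: a ray, as slopes to the right and down, at radius r is drawn at 1 + k1 r^2 times it, then the intrinsics apply), "camera_from_world" (4x4, takes a point from world to camera coordinates). Camera axes: x right, y down, z forward; pixel columns grow to the right and rows downward; lengths in m; the calibration is good to about 2 mm. A picture is of the moment at which its call begins. There is no depth.
- bot.finish_job(): hands the job in; it is judged then, once.
The state is a dict: "time": time; "q": joint angles; "joint_vel": joint speeds; "joint_torque": joint torques, N m; "tool_pos": TCP position; "tcp_rot": TCP orientation; "wrist_force": force on the tool from outside, world axes, zero at the start; "torque": the same for the moment, N m; "width": opening from 0.0 (shut) to 1.0 (fully open); "grip_force": force on a finger pad.
Only numpy, scipy, OpenCV 4.12 (cv2) and the standard library are available. Lean on these libraries where they do the work, as an engineer would, in place of code of your own. Each camera call takes 0.05 s, during which the arm holds its last target. There are 200 camera calls.

## Working session

There is one attempt and no reset: what is moved stays moved. The work goes in short steps, Python scripts to look and compute and a tool call to move; the robot and the scene stay as the last step left them, time stands still between calls to the robot, and variables do not carry over. Pictures are saved under pics/ and viewed, at most 10 in all, crops included, and the job is handed in when it is done.

Besides the shell and the picture viewer there is one more tool, called by a JSON object that holds its "fn" and its "kwargs". drive_tool: Moves the arm, as the interface text tells. Its arguments: {"type":"object","properties":{"increments":{"type":"array"},"grip_force":{"type":"number"}},"required":["increments"]}

```bash
ls; mkdir -p pics
cat > h.py <<'E'
import numpy as np, cv2, json
from workcell import bot
from scipy.spatial.transform import Rotation as R
def cam(n):
    c=bot.read_camera(n); return c
def save(c,f): cv2.imwrite('pics/'+f,cv2.cvtColor(c['pixels'],cv2.COLOR_RGB2BGR))
def K(c):
    f=192/np.tan(np.radians(c['fovy'])/2); return f
def ray(c,u,v):
    f=K(c); d=np.array([(u-c['cx'])/f,(v-c['cy'])/f]); s=d.copy()
    for _ in range(30): s=d/(1+c['k1']*(s@s))
    T=np.array(c['camera_from_world']); Rm=T[:3,:3]
    return -Rm.T@T[:3,3], Rm.T@np.array([s[0],s[1],1])
def onz(c,u,v,z):
    o,d=ray(c,u,v); return o+d*(z-o[2])/d[2]
def proj(c,p):
    T=np.array(c['camera_from_world']); q=T[:3,:3]@np.array(p)+T[:3,3]; s=q[:2]/q[2]
    s=s*(1+c['k1']*(s@s)); return s*K(c)+[c['cx'],c['cy']]
def two(c1,p1,c2,p2):
    o1,d1=ray(c1,*p1);o2,d2=ray(c2,*p2)
    t=np.linalg.lstsq(np.c_[d1,-d2],o2-o1,rcond=None)[0]
    a,b=o1+d1*t[0],o2+d2*t[1]; return (a+b)/2,np.linalg.norm(a-b)
E
python3 - <<'E'
from h import *
for n in('scene','top'):
    c=cam(n); save(c,n+'0.png'); print(n,c['fovy'],c['k1'],c['cx'],c['cy'],np.round(c['camera_from_world'],3).tolist())
s=bot.read_state(); print(s)
a=cv2.imread('pics/scene0.png');b=cv2.imread('pics/top0.png')
E
```

```text
pics
scene 42.3170743123105 -0.020018845453725558 251.54631604242977 190.44768613518448 [[0.677, -0.735, -0.026, -0.214], [-0.422, -0.359, -0.833, 0.385], [0.603, 0.575, -0.553, 0.918], [0.0, 0.0, 0.0, 1.0]]
top 50.24376348345168 -0.11646748657026135 251.59401131698684 192.50871440679444 [[-0.01, -1.0, 0.007, 0.177], [-0.992, 0.009, -0.124, 0.545], [0.124, -0.008, -0.992, 0.932], [0.0, 0.0, 0.0, 1.0]]
{'time': 0.1, 'q': array([ 1.18409081e+00,  2.64719569e-01,  1.60525094e+00, -3.47398520e-05,
        1.27370300e+00, -3.68885337e-02]), 'joint_vel': array([-0.00058525, -0.00093404, -0.00297776, -0.00075635, -0.00063659,
        0.00081858]), 'joint_torque': array([-3.64312164e-04, -5.16711867e+01, -3.68587196e+01, -6.71195971e-05,
        6.24297943e-03, -7.77966670e-05]), 'tool_pos': array([0.23122386, 0.63383406, 0.40345072]), 'tcp_rot': array([-0.54660721, -3.09326209,  0.00320612]), 'wrist_force': array([ 0.16398241, -0.39339767,  0.30036318]), 'torque': array([-0.00687913, -0.01172423, -0.04445664]), 'grip_force': 0.0, 'width': 1.0001291096818477}
```

View pics/scene0.png

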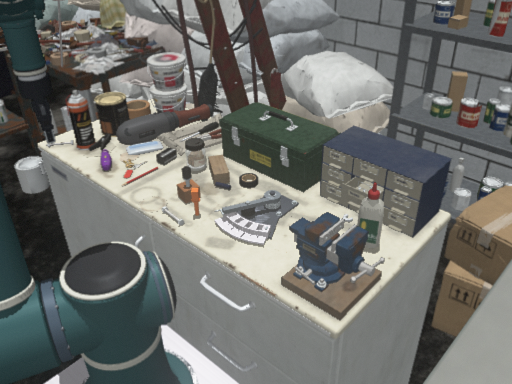

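View pics/top0.png

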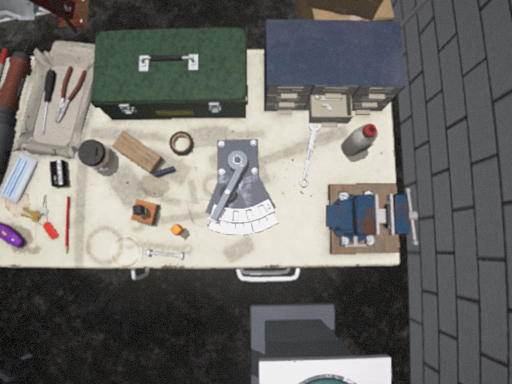

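The black-headed pin stands in its wooden block at top (142,211) and scene (187,185). The lookalikes are the orange-headed pin at top (177,229) / scene (196,200), and the dark battery cell at (165,171). I choose the black one and check it in a close crop.

Run:
```python
from h import *
a=cv2.imread('pics/scene0.png');b=cv2.imread('pics/top0.png')
def cr(i,x,y,w,h,W,H): return cv2.resize(i[y:y+h,x:x+w],(W,H),interpolation=cv2.INTER_CUBIC)
l=np.vstack([cr(b,120,190,75,56,400,300),cr(a,165,160,75,56,400,300)])
r=np.vstack([cr(b,195,130,100,112,400,448)[0:448],np.zeros((152,400,3),np.uint8)])
cv2.imwrite('pics/crop1.png',np.hstack([l,r]))
```

```text
(no output)
```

View pics/crop1.png

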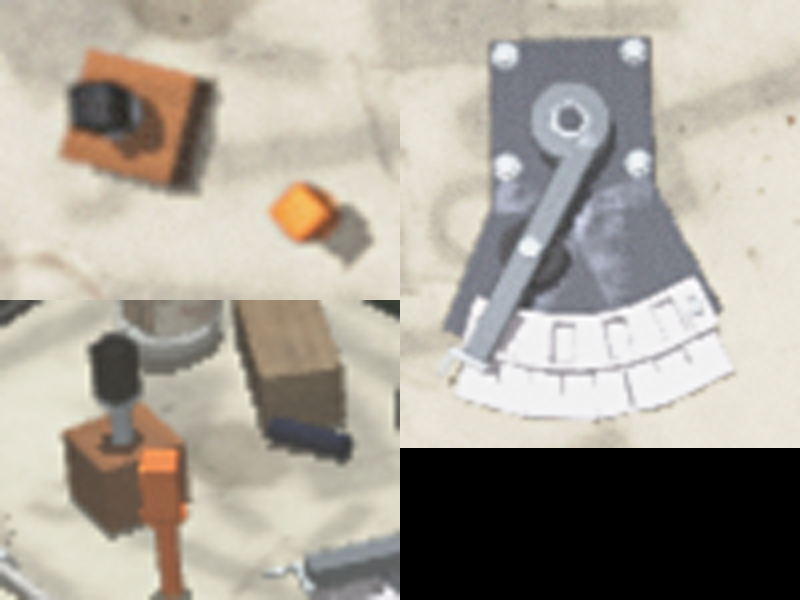

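The crop shows the black-headed pin standing in the block, with the orange one separate about 80 mm away. The arm is at rest over slot 1. Slots 2 to 4 are visible, and the long third line is near top-pixel (252,228). Next I measure these.

Run:
```python
from h import *
t=cam('top'); s=cam('scene')
def mask(c,roi,f):
    x,y,w,h=roi; p=c['pixels'][y:y+h,x:x+w]; hsv=cv2.cvtColor(p,cv2.COLOR_RGB2HSV).astype(int)
    m=f(hsv,p.astype(int)).astype(np.uint8)
    n,l,st,ce=cv2.connectedComponentsWithStats(m); i=1+np.argmax(st[1:,4]); m=(l==i).astype(np.uint8)
    ct=max(cv2.findContours(m,cv2.RETR_EXTERNAL,cv2.CHAIN_APPROX_NONE)[0],key=len)
    return ce[i]+[x,y],st[i],ct[:,0]+[x,y]
blk=lambda h,p:(p.max(2)<75)
brn=lambda h,p:(h[:,:,0]<16)&(h[:,:,1]>90)&(h[:,:,2]>60)
c,st,ct=mask(t,(125,198,22,20),blk); print('head top',c,st, onz(t,*c,0.1))
P=np.array([onz(t,*q,0.1)[:2] for q in ct.astype(float)]); print(cv2.minAreaRect((P*1000).astype(np.float32)))
c2,st2,_=mask(s,(178,163,18,18),blk); print('head scene',c2,st2); print(two(t,c,s,c2))
c,st,ct=mask(t,(125,195,40,35),brn); P=np.array([onz(t,*q,0.04)[:2] for q in ct.astype(float)]); print('block',c,st,cv2.minAreaRect((P*1000).astype(np.float32)))
org=lambda h,p:(h[:,:,0]<18)&(h[:,:,1]>180)&(h[:,:,2]>170)
c,st,ct=mask(t,(165,218,25,25),org); print('orange',c,st,onz(t,*c,0.08))
for name,q,z in [('pivot',(237,159.5),.052),('bTL',(221.3,143.6),.01),('bTR',(253.3,142.6),.01),('bBL',(222,171.5),.01),('bBR',(254.5,170.7),.01),('line3',(252.5,227.5),.012)]:
    print(name,np.round(onz(t,*q,z),4))
def big(c,x,y,w,h,k): return cv2.resize(c['pixels'][y:y+h,x:x+w],None,fx=k,fy=k,interpolation=cv2.INTER_CUBIC)[:,:,::-1]
cv2.imwrite('pics/crop2.png',np.hstack([big(t,202,136,80,100,6)[:600],big(t,122,190,40,75,8)]))
```

```text
head top [139.28846154 210.13461538] [ 9  8 11  9 52] [0.50196091 0.41920475 0.1       ]
((502.276611328125, 419.8799743652344), (22.716331481933594, 17.651683807373047), 89.6577377319336)
head scene [186.45882353 172.44705882] [ 5  4  8 12 85]
(array([0.50321542, 0.42270653, 0.08656145]), np.float64(0.00034738211097894807))
block [145.70746269 211.73134328] [  7   4  27  25 335] ((503.4251403808594, 422.8070068359375), (55.06690979003906, 48.7788200378418), 75.72380828857422)
orange [177. 233.] [12 15  1  1  1] [0.45200805 0.33859078 0.08      ]
pivot [0.6228 0.2049 0.052 ]
bTL [0.6718 0.2444 0.01  ]
bTR [0.6736 0.1658 0.01  ]
bBL [0.6022 0.2427 0.01  ]
bBR [0.6034 0.1636 0.01  ]
line3 [0.4656 0.1699 0.012 ]
```

View pics/crop2.png

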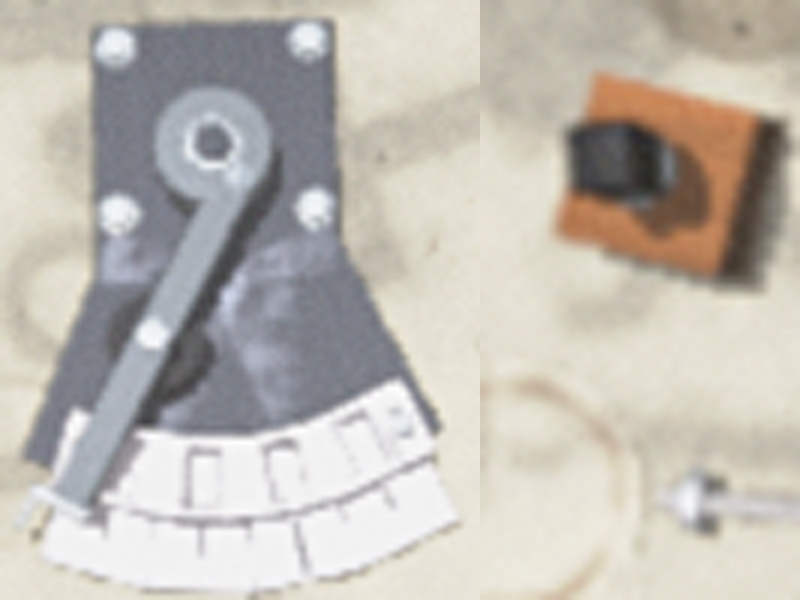

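Run:
```python
from h import *
t=cam('top'); g=cv2.cvtColor(t['pixels'],cv2.COLOR_RGB2GRAY).astype(np.float32)
px=lambda x,y:((x+.5)/6-.5+202,(y+.5)/6-.5+136)
W=lambda x,y,z:onz(t,*px(x,y),z)
pv=[W(213,140,z) for z in(.044,.052)]; print('pivot',np.round(pv,4))
b=[W(*q,.011) for q in((116,47),(309,41),(120,213),(315,209))]; print(np.round(b,4))
dx=(b[0]-b[2]+b[1]-b[3])[:2]; dy=(b[0]-b[1]+b[2]-b[3])[:2]
print('yaw',np.arctan2(dx[1],dx[0]),np.arctan2(-dy[0],dy[1]))
print('line3 in',W(297,522,.012),'out',W(306,572,.012)); print('slot3 mid',W(282,470,.026),'slot2',W(203,478,.026))
p0=pv[0][:2]
a=np.arange(2.85,3.75,.01)
def prof(r0,r1,z):
    o=0
    for r in np.linspace(r0,r1,6):
        uv=np.array([proj(t,[p0[0]+r*np.cos(x),p0[1]+r*np.sin(x),z]) for x in a],np.float32)
        o=o+cv2.remap(g,uv[None,:,0],uv[None,:,1],cv2.INTER_LINEAR)[0]
    return o/6
for nm,r in(('line',(.149,.155,.012)),('long',(.159,.167,.012)),('slot',(.124,.136,.026)),):
    print(nm,[(round(x,2),int(v)) for x,v in zip(a,prof(*r))])
```

```text
pivot [[0.6259 0.2049 0.044 ]
 [0.6242 0.2047 0.052 ]]
[[0.672  0.2453 0.011 ]
 [0.6738 0.1663 0.011 ]
 [0.6031 0.2436 0.011 ]
 [0.604  0.1646 0.011 ]]
yaw 0.024372653999808664 0.01714342715013005
line3 in [0.47734893 0.17316398 0.012     ] out [0.45743654 0.16978056 0.012     ]
slot3 mid [0.49714788 0.17894994 0.026     ] slot2 [0.49427882 0.21005983 0.026     ]
line [(np.float64(2.85), 188), (np.float64(2.86), 221), (np.float64(2.87), 236), (np.float64(2.88), 241), (np.float64(2.89), 240), (np.float64(2.9), 237), (np.float64(2.91), 236), (np.float64(2.92), 236), (np.float64(2.93), 237), (np.float64(2.94), 236), (np.float64(2.95), 232), (np.float64(2.96), 227), (np.float64(2.97), 221), (np.float64(2.98), 225), (np.float64(2.99), 230), (np.float64(3.0), 235), (np.float64(3.01), 235), (np.float64(3.02), 233), (np.float64(3.03), 227), (np.float64(3.04), 223), (np.float64(3.05), 220), (np.float64(3.06), 222), (np.float64(3.07), 222), (np.float64(3.08), 220), (np.float64(3.09), 202), (np.float64(3.1), 192), (np.float64(3.11), 211), (np.float64(3.12), 221), (np.float64(3.13), 226), (np.fl
[... 5306 characters left out ...]
1), (np.float64(3.47), 241), (np.float64(3.48), 241), (np.float64(3.49), 241), (np.float64(3.5), 241), (np.float64(3.51), 241), (np.float64(3.52), 239), (np.float64(3.53), 236), (np.float64(3.54), 232), (np.float64(3.55), 234), (np.float64(3.56), 238), (np.float64(3.57), 240), (np.float64(3.58), 240), (np.float64(3.59), 240), (np.float64(3.6), 240), (np.float64(3.61), 240), (np.float64(3.62), 238), (np.float64(3.63), 231), (np.float64(3.64), 223), (np.float64(3.65), 223), (np.float64(3.66), 230), (np.float64(3.67), 234), (np.float64(3.68), 236), (np.float64(3.69), 235), (np.float64(3.7), 231), (np.float64(3.71), 228), (np.float64(3.72), 225), (np.float64(3.73), 224), (np.float64(3.74), 225)]
```

Run:
```python
from h import *
def big(c,x,y,w,h,k):
    p=c['pixels'][y:y+h,x:x+w].astype(float); p=255*np.clip(p/130,0,1)**.6
    return cv2.resize(p.astype(np.uint8),None,fx=k,fy=k,interpolation=cv2.INTER_CUBIC)[:,:,::-1]
cv2.imwrite('pics/crop3.png',np.hstack([big(cam('top'),130,200,22,26,18),big(cam('scene'),176,163,22,26,18)]))
st=bot.read_state(); M=R.from_rotvec(st['tcp_rot']).as_matrix(); print(np.round(M,3), st['tool_pos'])
print('tool shift to above pin mm',np.round(M.T@(np.array([.503,.4225,.0835+.155+.10])-st['tool_pos'])*1000,1))
```

```text
[[-0.939  0.343 -0.   ]
 [ 0.343  0.939 -0.   ]
 [ 0.    -0.001 -1.   ]] [0.23128852 0.63406556 0.40434785]
tool shift to above pin mm [-327.8 -105.6   65.9]
```

View pics/crop3.png

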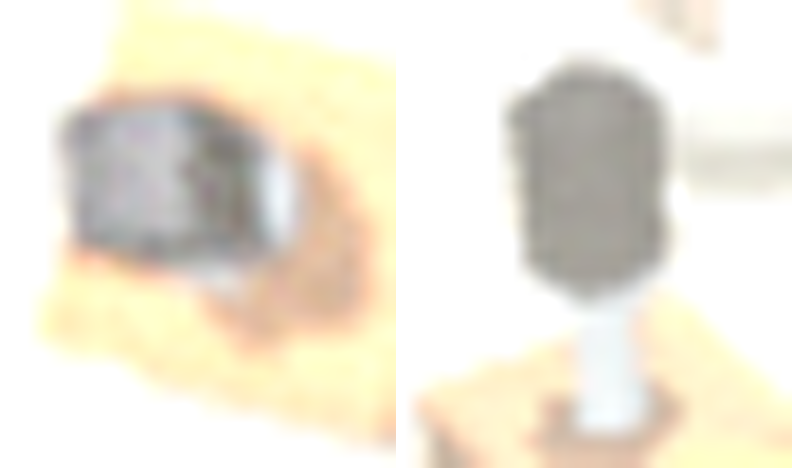

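The close crop confirms the choice. The head's top face is centred near top (137,209) and turned about 8° anticlockwise, and the steel shank goes into the block's hole.

{"fn": "drive_tool", "kwargs": {"increments": [{"delta_pos":[-41,-13.2,0],"turn":0,"jaw":1},{"delta_pos":[-41,-13.2,0],"turn":0,"jaw":1},{"delta_pos":[-41,-13.2,0],"turn":0,"jaw":1},{"delta_pos":[-41,-13.2,0],"turn":0,"jaw":1},{"delta_pos":[-41,-13.2,0],"turn":0,"jaw":0.4},{"delta_pos":[-41,-13.2,0],"turn":0,"jaw":0.4},{"delta_pos":[-41,-13.2,0],"turn":0,"jaw":0.4},{"delta_pos":[-41,-13.2,0],"turn":0,"jaw":0.4}]}}

```text
time: 1.02
tool_pos: [0.4957, 0.4279, 0.4049]
tcp_rot: [0.546, 3.093, 0.001]
wrist_force: [0.2, 0.6, 0.0]
width: 0.696
grip_force: 0.0
```

{"fn": "drive_tool", "kwargs": {"increments": [{"delta_pos":[0,0,0],"turn":-0.12,"jaw":0.4},{"delta_pos":[0,0,0],"turn":-0.12,"jaw":0.4},{"delta_pos":[0,0,20],"turn":-0.12,"jaw":0.4},{"delta_pos":[0,0,20],"turn":-0.12,"jaw":0.4},{"delta_pos":[0,0,20],"turn":0,"jaw":0.4},{"delta_pos":[0,0,0],"turn":0,"jaw":0.4},{"delta_pos":[0,0,0],"turn":0,"jaw":0.4}]}}

```text
time: 1.6
tool_pos: [0.4939, 0.429, 0.3432]
tcp_rot: [0.203, -3.132, 0.003]
wrist_force: [0.9, -0.2, 0.0]
width: 0.7
grip_force: 0.0
```

```bash
cat > to.py <<'E'
from h import *
import sys
st=bot.read_state(); M=R.from_rotvec(st['tcp_rot']).as_matrix(); p=st['tool_pos']
print('t',round(st['time'],2),'tcp',np.round(p,4),'yaw_y',round(np.degrees(np.arctan2(M[1,1],M[0,1])),1),'F',np.round(st['wrist_force'],1),'Tq',np.round(st['torque'],2),'w',round(st['width'],3),'g',round(st['grip_force'],1),'z',np.round(M[:,2],3))
for a in sys.argv[1:]:
    g=np.array([float(v) for v in a.split(',')]); print(a,np.round(M.T@(g-p)*1000,1))
E
python3 to.py .5035,.4235,.3385 .5035,.4235,.2385
```

```text
t 1.6 tcp [0.4939 0.429  0.3432] yaw_y 97.4 F [ 0.9 -0.2  0. ] Tq [ 0.04 -0.01 -0.  ] w 0.7 g 0.0 z [-0.003 -0.002 -1.   ]
.5035,.4235,.3385 [-8.8 -6.7  4.7]
.5035,.4235,.2385 [ -9.1  -6.5 104.7]
```

{"fn": "drive_tool", "kwargs": {"increments": [{"delta_pos":[-4.5,-3.3,20],"turn":-0.01,"jaw":0.2},{"delta_pos":[-4.5,-3.2,20],"turn":0,"jaw":0.2},{"delta_pos":[0,0,20],"turn":0,"jaw":0.2},{"delta_pos":[0,0,18],"turn":0,"jaw":0.2},{"delta_pos":[0,0,12],"turn":0,"jaw":0.2},{"delta_pos":[0,0,8],"turn":0,"jaw":0.2},{"delta_pos":[0,0,0],"turn":0,"jaw":0.2},{"delta_pos":[0,0,0],"turn":0,"jaw":0.2}]}}

```text
time: 2.27
tool_pos: [0.5045, 0.4245, 0.2474]
tcp_rot: [-0.22, 3.133, 0.001]
wrist_force: [1.0, 0.3, -0.0]
width: 0.6
grip_force: 0.0
```

```bash
python3 to.py .5035,.4235,.2445
python3 - <<'E'
from h import *
t=cam('top');s=cam('scene')
def big(c,x,y,w,h,k): return cv2.resize(c['pixels'][y:y+h,x:x+w],None,fx=k,fy=k,interpolation=cv2.INTER_CUBIC)[:,:,::-1]
cv2.imwrite('pics/g1.png',np.hstack([big(t,105,180,80,80,5),big(s,160,130,80,80,5)]))
E
```

```text
t 2.27 tcp [0.5045 0.4245 0.2474] yaw_y 98.0 F [ 1.   0.3 -0. ] Tq [ 0.01 -0.01 -0.03] w 0.6 g 0.0 z [ 0.001  0.    -1.   ]
.5035,.4235,.2445 [ 1.1 -0.9  2.9]
```

View pics/g1.png

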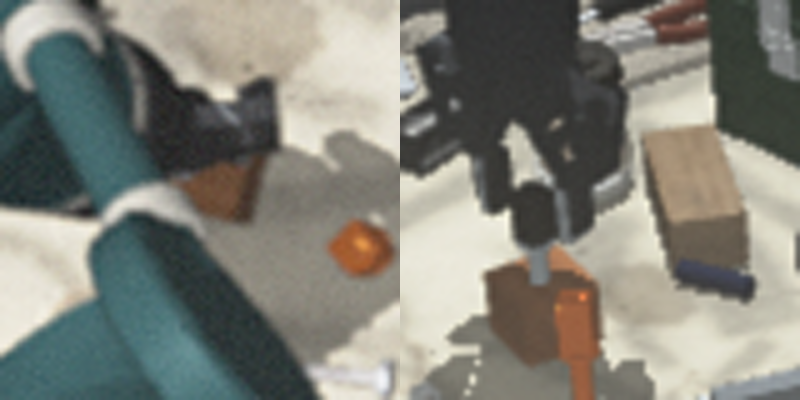

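The open fingers straddle the black head: scene view head at about (187,172), one finger either side, orange pin clear. I lower 3 mm and close.

{"fn": "drive_tool", "kwargs": {"increments": [{"delta_pos":[0.5,-0.9,2.9],"turn":0,"jaw":0.0},{"delta_pos":[0,0,0],"turn":0,"jaw":-0.3},{"delta_pos":[0,0,0],"turn":0,"jaw":-0.6},{"delta_pos":[0,0,0],"turn":0,"jaw":-0.8},{"delta_pos":[0,0,0],"turn":0,"jaw":-1},{"delta_pos":[0,0,0],"turn":0,"jaw":-1},{"delta_pos":[0,0,0],"turn":0,"jaw":-1},{"delta_pos":[0,0,0],"turn":0,"jaw":-1}], "grip_force": 80}}

```text
time: 3.03
tool_pos: [0.5039, 0.4237, 0.2444]
tcp_rot: [-0.22, 3.133, 0.002]
wrist_force: [-1.3, 3.3, 4.0]
width: 0.222
grip_force: 78.2
```

```bash
python3 to.py .5035,.4235,.2445
```

```text
t 3.03 tcp [0.5039 0.4237 0.2444] yaw_y 98.0 F [-1.3  3.3  4. ] Tq [ 0.65  0.25 -0.01] w 0.222 g 78.2 z [ 0.001  0.001 -1.   ]
.5035,.4235,.2445 [ 0.5 -0.2 -0.1]
```

{"fn": "drive_tool", "kwargs": {"increments": [{"delta_pos":[0,0,-3],"turn":0,"jaw":-1},{"delta_pos":[0,0,-5],"turn":0,"jaw":-1},{"delta_pos":[0,0,-8],"turn":0,"jaw":-1},{"delta_pos":[0,0,-10],"turn":0,"jaw":-1},{"delta_pos":[0,0,-14],"turn":0,"jaw":-1},{"delta_pos":[0,0,-14],"turn":0,"jaw":-1},{"delta_pos":[0,0,0],"turn":0,"jaw":-1},{"delta_pos":[0,0,0],"turn":0,"jaw":-1}]}}

```text
time: 3.7
tool_pos: [0.5044, 0.4232, 0.2997]
tcp_rot: [-0.22, 3.131, 0.002]
wrist_force: [0.3, 0.3, 0.1]
width: 0.219
grip_force: 78.6
```

```bash
python3 to.py .5213,.2827,.2984
python3 - <<'E'
from h import *
s=cam('scene');save(s,'lift.png')
p=s['pixels'].astype(int)
st=bot.read_state();x,y,z=st['tool_pos']
for d in(.1614-.017,.1614,.1614+.019,.2284): print(d,np.round(proj(s,[x,y,z-d]),1))
cv2.imwrite('pics/lift.png',cv2.resize(s['pixels'][120:200,150:230],None,fx=7,fy=7,interpolation=cv2.INTER_CUBIC)[:,:,::-1])
E
```

```text
t 3.7 tcp [0.5044 0.4232 0.2997] yaw_y 98.0 F [0.3 0.3 0.1] Tq [ 0.07  0.03 -0.02] w 0.219 g 78.6 z [ 0.003  0.001 -1.   ]
.5213,.2827,.2984 [   2.9 -141.5    1.2]
0.14439999999999997 [184.2 151.6]
0.1614 [184.8 156.9]
0.18039999999999998 [185.4 162.8]
0.2284 [187.1 177.2]
```

View pics/lift.png

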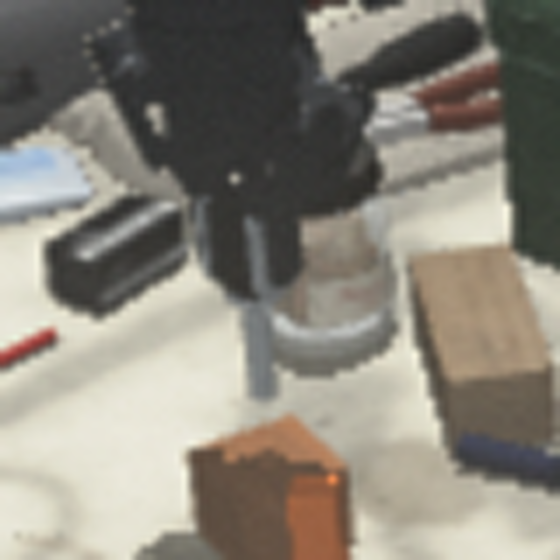

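The pin is held upright and clear of the block, with its foot at scene pixel (187,176) where the model predicts (187,177).

{"fn": "drive_tool", "kwargs": {"increments": [{"delta_pos":[0.5,-20,0],"turn":0,"jaw":-1},{"delta_pos":[0.5,-25,0],"turn":0,"jaw":-1},{"delta_pos":[0.5,-30,0],"turn":0,"jaw":-1},{"delta_pos":[0.5,-30,0],"turn":0,"jaw":-1},{"delta_pos":[0.5,-22,0],"turn":0,"jaw":-1},{"delta_pos":[0.4,-14.5,0],"turn":0,"jaw":-1},{"delta_pos":[0,0,0],"turn":0,"jaw":-1},{"delta_pos":[0,0,0],"turn":0,"jaw":-1}]}}

```text
time: 4.42
tool_pos: [0.5207, 0.2821, 0.2973]
tcp_rot: [0.217, -3.133, -0.0]
wrist_force: [0.2, -0.0, -0.6]
width: 0.218
grip_force: 78.7
```

{"fn": "drive_tool", "kwargs": {"increments": [{"delta_pos":[0,0,12],"turn":0,"jaw":-1},{"delta_pos":[0,0,12],"turn":0,"jaw":-1},{"delta_pos":[0,0,9],"turn":0,"jaw":-1},{"delta_pos":[0,0,5],"turn":0,"jaw":-1},{"delta_pos":[0,0,2],"turn":0,"jaw":-1},{"delta_pos":[0,0,0],"turn":0,"jaw":-1},{"delta_pos":[0,0,0],"turn":0,"jaw":-1}]}}

```text
time: 5.0
tool_pos: [0.5207, 0.283, 0.2576]
tcp_rot: [0.221, -3.134, 0.0]
wrist_force: [0.7, -0.1, -0.5]
width: 0.213
grip_force: 78.6
```

```bash
python3 to.py .5213,.2827,.2584
python3 - <<'E'
from h import *
M=R.from_rotvec(bot.read_state()['tcp_rot']).as_matrix(); q=None
# arc waypoints in tool axes
for a in np.r_[np.arange(2.50,3.35,.1),3.348]:
    p=np.array([.6255+.13*np.cos(a),.2049+.13*np.sin(a),0])
    if q is not None: print(round(a,3),np.round(M.T@(p-q)*1000,1)[:2])
    q=p
s=cam('scene')
cv2.imwrite('pics/app.png',cv2.resize(s['pixels'][150:250,180:300],None,fx=6,fy=6,interpolation=cv2.INTER_CUBIC)[:,:,::-1])
E
```

```text
t 5.0 tcp [0.5207 0.283  0.2576] yaw_y 98.1 F [ 0.7 -0.1 -0.5] Tq [-0.02 -0.02 -0.02] w 0.213 g 78.6 z [-0. -0. -1.]
.5213,.2827,.2584 [-0.5 -0.4 -0.8]
2.6 [ 8.7 -9.7]
2.7 [  7.7 -10.5]
2.8 [  6.6 -11.2]
2.9 [  5.4 -11.8]
3.0 [  4.2 -12.3]
3.1 [  3.  -12.6]
3.2 [  1.7 -12.9]
3.3 [  0.4 -13. ]
3.348 [-0.3 -6.2]
```

View pics/app.png

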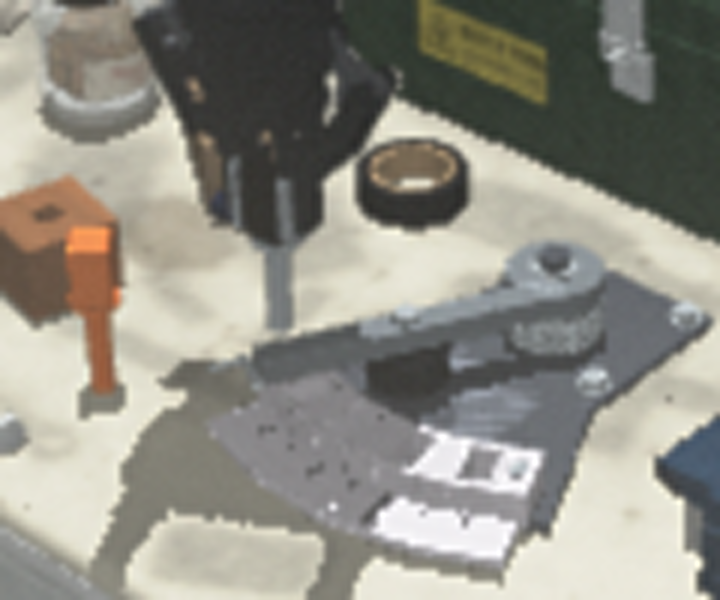

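The pin stands just behind the arm's rear face, clear of the tape roll and the scale. Next I push along the arc in steps of about 6.5 mm.

{"fn": "drive_tool", "kwargs": {"increments": [{"delta_pos":[4.5,-5.0,0],"turn":0,"jaw":-1},{"delta_pos":[4.3,-5.0,0],"turn":0,"jaw":-1},{"delta_pos":[3.9,-5.2,0],"turn":0,"jaw":-1},{"delta_pos":[3.8,-5.3,0],"turn":0,"jaw":-1},{"delta_pos":[3.4,-5.5,0],"turn":0,"jaw":-1},{"delta_pos":[3.2,-5.7,0],"turn":0,"jaw":-1},{"delta_pos":[0,0,0],"turn":0,"jaw":-1},{"delta_pos":[0,0,0],"turn":0,"jaw":-1}]}}

```text
time: 5.72
tool_pos: [0.5025, 0.2478, 0.2582]
tcp_rot: [-0.219, 3.133, 0.001]
wrist_force: [1.9, 2.6, -2.2]
width: 0.223
grip_force: 78.5
```

```bash
python3 to.py
python3 - <<'E'
from h import *
p=bot.read_state()['tool_pos'][:2]-[.6255,.2049]; print(np.hypot(*p),np.arctan2(p[1],p[0])%6.2832)
E
```

```text
t 5.72 tcp [0.5025 0.2478 0.2582] yaw_y 98.0 F [ 1.9  2.6 -2.2] Tq [ 0.6  -0.39 -0.04] w 0.223 g 78.5 z [ 0.001  0.001 -1.   ]
0.13031417363257186 2.805897507470322
```

{"fn": "drive_tool", "kwargs": {"increments": [{"delta_pos":[3.1,-5.9,0],"turn":0,"jaw":-1},{"delta_pos":[2.9,-6.0,0],"turn":0,"jaw":-1},{"delta_pos":[2.6,-6.1,0],"turn":0,"jaw":-1},{"delta_pos":[2.3,-6.2,0],"turn":0,"jaw":-1},{"delta_pos":[2.0,-6.3,0],"turn":0,"jaw":-1},{"delta_pos":[1.7,-6.4,0],"turn":0,"jaw":-1},{"delta_pos":[1.4,-6.4,0],"turn":0,"jaw":-1},{"delta_pos":[0,0,0],"turn":0,"jaw":-1}]}}

```text
time: 6.38
tool_pos: [0.493, 0.2025, 0.2586]
tcp_rot: [-0.218, 3.132, 0.002]
wrist_force: [2.9, 4.8, -0.1]
width: 0.218
grip_force: 78.8
```

```bash
cat >> to.py <<'E'
d=p[:2]-[.6255,.2049]; print('polar',np.round([np.hypot(*d),np.arctan2(d[1],d[0])%6.2832],4))
E
python3 to.py .4983,.1782,.2584
```

```text
t 6.38 tcp [0.493  0.2025 0.2586] yaw_y 98.0 F [ 2.9  4.8 -0.1] Tq [ 0.98 -0.59  0.04] w 0.218 g 78.8 z [ 0.002  0.001 -1.   ]
.4983,.1782,.2584 [ -1.9 -24.8   0.1]
polar [0.1325 3.1595]
```

{"fn": "drive_tool", "kwargs": {"increments": [{"delta_pos":[-0.1,-6.2,0],"turn":0,"jaw":-1},{"delta_pos":[-0.4,-6.2,0],"turn":0,"jaw":-1},{"delta_pos":[-0.7,-6.2,0],"turn":0,"jaw":-1},{"delta_pos":[-0.7,-5.8,0],"turn":0,"jaw":-1},{"delta_pos":[0,0,0],"turn":0,"jaw":-1},{"delta_pos":[0,0,0],"turn":0,"jaw":-1}]}}

```text
time: 6.88
tool_pos: [0.4974, 0.1794, 0.2581]
tcp_rot: [0.219, -3.133, -0.002]
wrist_force: [-1.4, 5.1, 2.5]
width: 0.219
grip_force: 79.2
```

```bash
python3 to.py .4983,.1782,.2584
python3 - <<'E'
from h import *
s=cam('scene'); t=cam('top')
b=lambda c,x,y,w,h,k:cv2.resize(c['pixels'][y:y+h,x:x+w],None,fx=k,fy=k,interpolation=cv2.INTER_CUBIC)[:,:,::-1]
cv2.imwrite('pics/push.png',np.hstack([b(s,200,175,80,80,5),b(t,200,160,80,80,5)]))
x,y,z=bot.read_state()['tool_pos']; print(proj(s,[x,y,z-.2284]))
E
```

```text
t 6.88 tcp [0.4974 0.1794 0.2581] yaw_y 98.0 F [-1.4  5.1  2.5] Tq [ 1.07  0.24 -0.03] w 0.219 g 79.2 z [-0.001  0.001 -1.   ]
.4983,.1782,.2584 [-0.7 -1.3 -0.3]
polar [0.1306 3.3383]
[247.83229692 223.0596118 ]
```

View pics/push.png

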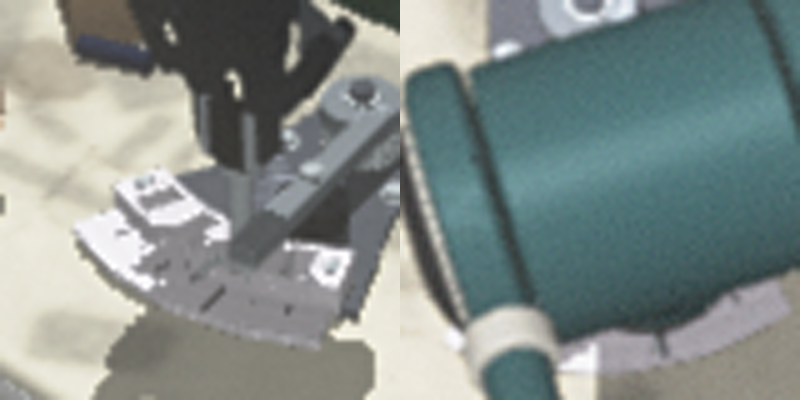

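The pin is behind the arm over the third slot, and the long line shows at scene crop (213,297). Now I lower lightly to feel for the slot.

{"fn": "drive_tool", "kwargs": {"increments": [{"delta_pos":[-0.5,-1.3,0],"turn":0,"jaw":-1},{"delta_pos":[0,0,1],"turn":0,"jaw":-1},{"delta_pos":[0,0,1],"turn":0,"jaw":-1},{"delta_pos":[0,0,0.5],"turn":0,"jaw":-1},{"delta_pos":[0,0,0],"turn":0,"jaw":-1},{"delta_pos":[0,0,0],"turn":0,"jaw":-1}]}}

```text
time: 7.48
tool_pos: [0.498, 0.1785, 0.2553]
tcp_rot: [0.22, -3.133, -0.001]
wrist_force: [-0.6, 5.6, 2.5]
width: 0.219
grip_force: 79.3
```

{"fn": "drive_tool", "kwargs": {"increments": [{"delta_pos":[0,0,0.5],"turn":0,"jaw":-1},{"delta_pos":[0,0,0.5],"turn":0,"jaw":-1},{"delta_pos":[0,0,0],"turn":0,"jaw":-1},{"delta_pos":[0,0,0],"turn":0,"jaw":-1}]}}

```text
time: 7.82
tool_pos: [0.498, 0.1785, 0.2544]
tcp_rot: [0.22, -3.133, -0.001]
wrist_force: [-0.2, 5.9, 2.3]
width: 0.221
grip_force: 79.3
```

{"fn": "drive_tool", "kwargs": {"increments": [{"delta_pos":[0,0,0.5],"turn":0,"jaw":-1},{"delta_pos":[0,0,0.5],"turn":0,"jaw":-1},{"delta_pos":[0,0,0],"turn":0,"jaw":-1},{"delta_pos":[0,0,0],"turn":0,"jaw":-1}]}}

```text
time: 8.15
tool_pos: [0.498, 0.1784, 0.2534]
tcp_rot: [0.22, -3.133, -0.001]
wrist_force: [-1.1, 5.0, 2.5]
width: 0.219
grip_force: 79.5
```

{"fn": "drive_tool", "kwargs": {"increments": [{"delta_pos":[0,0,0.5],"turn":0,"jaw":-1},{"delta_pos":[0,0,0.5],"turn":0,"jaw":-1},{"delta_pos":[0,0,0],"turn":0,"jaw":-1},{"delta_pos":[0,0,0],"turn":0,"jaw":-1}]}}

```text
time: 8.48
tool_pos: [0.4981, 0.1784, 0.2523]
tcp_rot: [0.22, -3.133, -0.001]
wrist_force: [-1.2, 5.1, 2.9]
width: 0.22
grip_force: 79.4
```

{"fn": "drive_tool", "kwargs": {"increments": [{"delta_pos":[0,0,0.5],"turn":0,"jaw":-1},{"delta_pos":[0,0,0.5],"turn":0,"jaw":-1},{"delta_pos":[0,0,0.5],"turn":0,"jaw":-1},{"delta_pos":[0,0,0],"turn":0,"jaw":-1},{"delta_pos":[0,0,0],"turn":0,"jaw":-1}]}}

```text
time: 8.9
tool_pos: [0.4981, 0.1784, 0.2508]
tcp_rot: [0.22, -3.133, -0.001]
wrist_force: [-1.0, 4.3, 3.2]
width: 0.221
grip_force: 79.4
```

{"fn": "drive_tool", "kwargs": {"increments": [{"delta_pos":[0,0,1],"turn":0,"jaw":-1},{"delta_pos":[0,0,1],"turn":0,"jaw":-1},{"delta_pos":[0,0,1],"turn":0,"jaw":-1},{"delta_pos":[0,0,1],"turn":0,"jaw":-1},{"delta_pos":[0,0,0],"turn":0,"jaw":-1},{"delta_pos":[0,0,0],"turn":0,"jaw":-1}]}}

```text
time: 9.4
tool_pos: [0.4981, 0.1783, 0.2467]
tcp_rot: [0.22, -3.133, -0.001]
wrist_force: [-0.2, 5.7, 0.2]
width: 0.219
grip_force: 79.3
```

The pin is in the slot, more than 7 mm below the scale top with almost no vertical force. I go on toward the floor, which I expect at TCP z ≈ 0.2384.

{"fn": "drive_tool", "kwargs": {"increments": [{"delta_pos":[0,0,1.5],"turn":0,"jaw":-1},{"delta_pos":[0,0,1.5],"turn":0,"jaw":-1},{"delta_pos":[0,0,1.5],"turn":0,"jaw":-1},{"delta_pos":[0,0,1.5],"turn":0,"jaw":-1},{"delta_pos":[0,0,0.5],"turn":0,"jaw":-1},{"delta_pos":[0,0,0],"turn":0,"jaw":-1},{"delta_pos":[0,0,0],"turn":0,"jaw":-1}]}}

```text
time: 9.98
tool_pos: [0.4981, 0.1783, 0.2402]
tcp_rot: [0.22, -3.133, -0.001]
wrist_force: [-0.4, 5.5, 2.0]
width: 0.218
grip_force: 79.3
```

```bash
python3 to.py
```

```text
t 9.98 tcp [0.4981 0.1783 0.2402] yaw_y 98.0 F [-0.4  5.5  2. ] Tq [ 1.01  0.14 -0.02] w 0.218 g 79.3 z [-0.001  0.    -1.   ]
polar [0.1302 3.347 ]
```

{"fn": "drive_tool", "kwargs": {"increments": [{"delta_pos":[0,0,0.5],"turn":0,"jaw":-1},{"delta_pos":[0,0,0.5],"turn":0,"jaw":-1},{"delta_pos":[0,0,0],"turn":0,"jaw":-1},{"delta_pos":[0,0,0],"turn":0,"jaw":-1}]}}

```text
time: 10.32
tool_pos: [0.4981, 0.1784, 0.2393]
tcp_rot: [0.22, -3.133, -0.001]
wrist_force: [-1.8, 5.5, 1.6]
width: 0.222
grip_force: 79.3
```

{"fn": "drive_tool", "kwargs": {"increments": [{"delta_pos":[0,0,0.5],"turn":0,"jaw":-1},{"delta_pos":[0,0,0.3],"turn":0,"jaw":-1},{"delta_pos":[0,0,0],"turn":0,"jaw":-1},{"delta_pos":[0,0,0],"turn":0,"jaw":-1}]}}

```text
time: 10.65
tool_pos: [0.4981, 0.1784, 0.2385]
tcp_rot: [0.22, -3.133, -0.001]
wrist_force: [-1.1, 5.5, 2.3]
width: 0.213
grip_force: 79.3
```

{"fn": "drive_tool", "kwargs": {"increments": [{"delta_pos":[0,0,0.4],"turn":0,"jaw":-1},{"delta_pos":[0,0,0.2],"turn":0,"jaw":-1},{"delta_pos":[0,0,0],"turn":0,"jaw":-1},{"delta_pos":[0,0,0],"turn":0,"jaw":-1}]}}

```text
time: 10.98
tool_pos: [0.4982, 0.1784, 0.2384]
tcp_rot: [0.22, -3.133, -0.001]
wrist_force: [-1.7, 5.1, 6.2]
width: 0.221
grip_force: 79.8
```

The pin is on the slot floor at 6 N, exactly at the predicted height. I ease it back onto the slot's rear wall, then open gently.

{"fn": "drive_tool", "kwargs": {"increments": [{"delta_pos":[0,0.4,-0.2],"turn":0,"jaw":-1},{"delta_pos":[0,0.4,0],"turn":0,"jaw":-1},{"delta_pos":[0,0,0],"turn":0,"jaw":-1},{"delta_pos":[0,0,0],"turn":0,"jaw":-1}], "grip_force": 30}}

```text
time: 11.32
tool_pos: [0.4981, 0.1787, 0.2384]
tcp_rot: [0.22, -3.133, 0.001]
wrist_force: [-1.6, 3.4, 6.0]
width: 0.218
grip_force: 79.7
```

```bash
python3 to.py
```

```text
t 11.32 tcp [0.4981 0.1787 0.2384] yaw_y 98.0 F [-1.6  3.4  6. ] Tq [0.62 0.41 0.02] w 0.218 g 79.7 z [-0.001 -0.    -1.   ]
polar [0.13   3.3442]
```

{"fn": "drive_tool", "kwargs": {"increments": [{"delta_pos":[0,0,0],"turn":0,"jaw":-0.5},{"delta_pos":[0,0,0],"turn":0,"jaw":-0.45},{"delta_pos":[0,0,0],"turn":0,"jaw":-0.4},{"delta_pos":[0,0,0],"turn":0,"jaw":-0.35},{"delta_pos":[0,0,0],"turn":0,"jaw":-0.3},{"delta_pos":[0,0,0],"turn":0,"jaw":-0.25},{"delta_pos":[0,0,0],"turn":0,"jaw":-0.2},{"delta_pos":[0,0,0],"turn":0,"jaw":-0.2}]}}

```text
time: 11.98
tool_pos: [0.4983, 0.1785, 0.2379]
tcp_rot: [0.22, -3.134, 0.001]
wrist_force: [0.8, -0.1, -0.1]
width: 0.402
grip_force: 0.0
```

```bash
python3 to.py;python3 - <<'E'
from h import *
s=cam('scene')
cv2.imwrite('pics/rel.png',cv2.resize(s['pixels'][165:245,210:290],None,fx=7,fy=7,interpolation=cv2.INTER_CUBIC)[:,:,::-1])
E
```

```text
t 11.98 tcp [0.4983 0.1785 0.2379] yaw_y 98.0 F [ 0.8 -0.1 -0.1] Tq [ 0.03  0.01 -0.05] w 0.402 g 0.0 z [-0. -0. -1.]
polar [0.1299 3.3464]
```

View pics/rel.png

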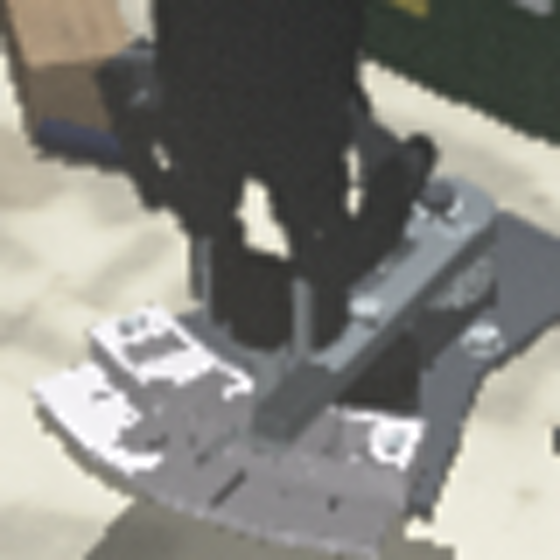

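The gripper is open with zero force. The pin stands in the slot and the arm is held against it. I retreat straight up.

{"fn": "drive_tool", "kwargs": {"increments": [{"delta_pos":[0,0,0],"turn":0,"jaw":0.0},{"delta_pos":[0,0,-2],"turn":0,"jaw":0.0},{"delta_pos":[0,0,-6],"turn":0,"jaw":0.0},{"delta_pos":[0,0,-12],"turn":0,"jaw":0.0},{"delta_pos":[0,0,-20],"turn":0,"jaw":0.0},{"delta_pos":[0,0,-30],"turn":0,"jaw":0.0},{"delta_pos":[0,0,-35],"turn":0,"jaw":0.0},{"delta_pos":[0,0,-35],"turn":0,"jaw":0.0}]}}

```text
time: 12.7
tool_pos: [0.4979, 0.1785, 0.3802]
tcp_rot: [0.22, -3.134, 0.0]
wrist_force: [0.2, 0.2, 0.2]
width: 0.501
grip_force: 0.0
```

{"fn": "drive_tool", "kwargs": {"increments": [{"delta_pos":[0,30,-20],"turn":0,"jaw":0.0},{"delta_pos":[0,40,0],"turn":0,"jaw":0.0},{"delta_pos":[0,40,0],"turn":0,"jaw":0.0},{"delta_pos":[0,40,0],"turn":0,"jaw":0.0},{"delta_pos":[0,40,0],"turn":0,"jaw":0.0},{"delta_pos":[0,40,0],"turn":0,"jaw":0.0},{"delta_pos":[0,30,0],"turn":0,"jaw":0.0},{"delta_pos":[0,0,0],"turn":0,"jaw":0.0}]}}

```text
time: 13.37
tool_pos: [0.4606, 0.4411, 0.3995]
tcp_rot: [-0.227, 3.132, 0.006]
wrist_force: [0.6, -0.3, 0.8]
width: 0.502
grip_force: 0.0
```

```bash
python3 to.py
python3 - <<'E'
from h import *
t=cam('top');s=cam('scene')
def dark(c,x,y,w,h):
    m=(c['pixels'][y:y+h,x:x+w].max(2)<75).astype(np.uint8); n,l,st,ce=cv2.connectedComponentsWithStats(m)
    for i in range(1,n):
        if st[i,4]>25: print('  comp',st[i]+[x,y,0,0,0],np.round(ce[i]+[x,y],1))
P=[.4983,.1787]
for c in(t,s): 
    for z in(.077,.094,.06): print(z,np.round(proj(c,[*P,z]),1))
dark(t,230,180,45,45); dark(s,225,175,45,50)
E
```

```text
t 13.37 tcp [0.4606 0.4411 0.3995] yaw_y 98.3 F [ 0.6 -0.3  0.8] Tq [-0.04 -0.04 -0.04] w 0.502 g 0.0 z [ 0.001  0.004 -1.   ]
polar [0.288  2.1804]
0.077 [248.7 211.8]
0.094 [248.7 211.2]
0.06 [248.7 212.3]
0.077 [247.8 208.4]
0.094 [247.6 203. ]
0.06 [248.  213.7]
  comp [240 177  18  11  95] [248.5 183.3]
  comp [243 201   9  14  98] [247.1 207.7]
  comp [259 213  11  10  68] [265.1 218.4]
```

Run:
```python
from h import *
t=cam('top'); p=t['pixels']; print(p[204:222:2,248].tolist())
a0=cv2.imread('pics/top0.png')[:,:,::-1].astype(int)
d=(np.abs(p.astype(int)-a0).max(2)>60).astype(np.uint8); n,l,st,ce=cv2.connectedComponentsWithStats(d)
print([(s.tolist(),np.round(c).tolist()) for s,c in zip(st[1:],ce[1:]) if s[4]>15])
c=cam('scene'); pv=.6255,.2049
s0=cv2.imread('pics/scene0.png')[:,:,::-1].astype(int)
# pixel check of expected tip of arm (value .68) in top view
a=3.347+.108
print(proj(t,[pv[0]+.14*np.cos(a),pv[1]+.14*np.sin(a),.044]),proj(t,[pv[0]+.1*np.cos(a),pv[1]+.1*np.sin(a),.044]),p[tuple(np.round(proj(t,[pv[0]+.11*np.cos(a),pv[1]+.11*np.sin(a),.044])[::-1]).astype(int))])
```

```text
[[145, 149, 161], [133, 135, 148], [93, 90, 92], [93, 94, 97], [95, 95, 97], [95, 93, 94], [85, 84, 85], [151, 144, 149], [158, 153, 158]]
[([0, 148, 134, 133, 8324], [51.0, 215.0]), ([5, 154, 5, 11, 25], [7.0, 159.0]), ([243, 165, 5, 12, 40], [245.0, 170.0]), ([57, 170, 6, 15, 70], [60.0, 178.0]), ([234, 170, 8, 5, 28], [238.0, 172.0]), ([212, 176, 30, 48, 237], [227.0, 202.0]), ([225, 189, 5, 5, 22], [227.0, 191.0]), ([242, 188, 5, 12, 37], [244.0, 194.0]), ([248, 188, 4, 5, 18], [250.0, 190.0]), ([132, 205, 18, 14, 150], [141.0, 211.0]), ([243, 205, 16, 16, 183], [251.0, 213.0]), ([130, 230, 75, 38, 1643], [165.0, 251.0]), ([0, 269, 4, 9, 20], [1.0, 273.0]), ([19, 281, 124, 103, 5367], [81.0, 348.0]), ([0, 293, 37, 57, 726], [13.0, 326.0]), ([259, 361, 44, 23, 825], [277.0, 373.0]), ([2, 364, 19, 20, 139], [11.0, 375.0])]
[256.02553676 215.36431043] [250.54533853 199.08748205] [174 180 189]
```

The pin head is where a fully home pin should be in both views: scene (247,208) and top (248,212). The grey arm is at the third reading and nothing else on the bench has moved.

```bash
python3 -c "
from workcell import bot
print(bot.finish_job())"
```

```text
the job is handed in; nothing more can be done
None
```

The job is done and handed in: the locking pin stands upright and fully home in the third slot, holding the tensioner arm at that reading, released with the gripper clear at about 13.5 s. The highest wrist-force reading I saw while lowering was 6 N.

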